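Load and lock the injector wash basket

TASK

Load the wash basket: draw every injector straight up out of the light blue stand without tipping, lifting or dragging the stand, and set each one upright, nozzle down, on the floor of its own sleeve in the wire basket; do not drop them or let them fall over. When all are in, lay the yellow hold-down bar over them across the two end brackets, between the cheeks, then draw the two red-headed taper pins out of the stand in the same careful way and drive one fully home through each end, so that they pull the bar's holes into line with the brackets' holes. Leave the tools and parts lying about where they are.

Things in the scene. Friction and masses are not known exactly. Their poses are not given: they have to be found in the camera images.
- stand: Light loose blue sheet-metal stand, 64 x 290 x 84 mm, 0.22 kg: tips or slides easily. Origin: centre of underside; z up; pockets in a row along its y. Base plate top at 4 mm, 4 mm top plate to 84 mm. At y = -115, -69, -23, +23 mm 27 mm holes for injectors, which stand on the base plate (any may be empty); at y = +69, +115 mm 19 mm holes, each with a pin hanging by its collar.
- injector1: Steel fuel injector, 150 mm, 0.24 kg; may be absent. Origin: nozzle tip; z up its axis. Nozzle 7 mm thick to 10 mm, nut 18 mm to 40 mm, body 24 mm to 98 mm, round steel head 28 mm thick from 98 to 132 mm (grip here), green connector 14 x 18 mm to 150 mm. An inlet stub sticks out to +y at 82 to 96 mm, reaching 25 mm from the axis: grip across its x.
- injector2: Steel fuel injector, 150 mm, 0.24 kg; may be absent. Origin: nozzle tip; z up its axis. Nozzle 7 mm thick to 10 mm, nut 18 mm to 40 mm, body 24 mm to 98 mm, round steel head 28 mm thick from 98 to 132 mm (grip here), green connector 14 x 18 mm to 150 mm. An inlet stub sticks out to +y at 82 to 96 mm, reaching 25 mm from the axis: grip across its x.
- injector3: Steel fuel injector, 150 mm, 0.24 kg; may be absent. Origin: nozzle tip; z up its axis. Nozzle 7 mm thick to 10 mm, nut 18 mm to 40 mm, body 24 mm to 98 mm, round steel head 28 mm thick from 98 to 132 mm (grip here), green connector 14 x 18 mm to 150 mm. An inlet stub sticks out to +y at 82 to 96 mm, reaching 25 mm from the axis: grip across its x.
- injector4: Steel fuel injector, 150 mm, 0.24 kg; may be absent. Origin: nozzle tip; z up its axis. Nozzle 7 mm thick to 10 mm, nut 18 mm to 40 mm, body 24 mm to 98 mm, round steel head 28 mm thick from 98 to 132 mm (grip here), green connector 14 x 18 mm to 150 mm. An inlet stub sticks out to +y at 82 to 96 mm, reaching 25 mm from the axis: grip across its x.
- pin1: Tapered locking pin, 102 mm long, 0.11 kg, standing upright in the stand. Origin: centre of the tip; z up along its axis. Steel taper 6 mm thick at the tip growing to 16 mm at 42 mm, 16 mm shank from 42 to 60 mm, steel collar 30 mm across from 60 to 66 mm, round red grip 20 mm thick from 66 to 102 mm.
- pin2: Tapered locking pin, 102 mm long, 0.11 kg, standing upright in the stand. Origin: centre of the tip; z up along its axis. Steel taper 6 mm thick at the tip growing to 16 mm at 42 mm, 16 mm shank from 42 to 60 mm, steel collar 30 mm across from 60 to 66 mm, round red grip 20 mm thick from 66 to 102 mm.
- pin1_collar (a point): On the axis of pin1, at the underside of its collar (60 mm above the tip).
- pin2_collar (a point): On the axis of pin2, at the underside of its collar (60 mm above the tip).
- basket: Steel wire wash basket, 124 x 320 mm, rim 53 mm high, fixed. Origin: centre of underside; z up; all in a row along its y. Floor at 10 mm. Four square sleeves, 32 mm inside, 1.5 mm walls, from the floor to 80 mm, at y = -66, -22, +22, +66 mm. Brackets at y = -128 and +128 mm carry level plates 60 (x) x 44 x 8 mm, upper face at 166 mm, an 18 mm through hole in each.
- sleeve1 (a point): Centre of the floor inside the sleeve at basket y = -66 mm (10 mm above the basket's origin; the sleeve's mouth is 70 mm above this point).
- sleeve2 (a point): Centre of the floor inside the sleeve at basket y = -22 mm (10 mm above the basket's origin; the sleeve's mouth is 70 mm above this point).
- sleeve3 (a point): Centre of the floor inside the sleeve at basket y = +22 mm (10 mm above the basket's origin; the sleeve's mouth is 70 mm above this point).
- sleeve4 (a point): Centre of the floor inside the sleeve at basket y = +66 mm (10 mm above the basket's origin; the sleeve's mouth is 70 mm above this point).
- bracket_hole_a (a point): Centre of the hole in the bracket plate at basket y = -128 mm, at its upper face. Two cheeks on the plate, 48 mm apart across basket x and 11 mm high, keep the bar between them.
- bracket_hole_b (a point): The same for the bracket at basket y = +128 mm.
- bar: Yellow hold-down bar, 36 x 316 x 8 mm, 0.32 kg, loose and flat on the bench at the start; ends alike. Origin: centre of underside; z up; long side along its y. 18 mm through holes at y = -128 and +128 mm. Black arched handle in its middle, 20 mm thick (x), 70 mm long (y): crosspiece 34 to 54 mm above the underside, on two legs as thick.
- bar_hole_a (a point): Centre of the bar's hole at bar y = -128 mm, at the bar's underside.
- bar_hole_b (a point): Centre of the bar's hole at bar y = +128 mm, at the bar's underside.
- sleeve_tube: Bystander: bare metal tube, 44 mm across, 100 mm high, standing upright and loose. Origin: centre of its underside.
- screwdriver: Bystander: screwdriver with an orange handle, 200 mm long, lying loose along its x axis. Origin: underside, at mid-length.
- wrench: Bystander: steel wrench, 180 mm long, lying loose along its x axis. Origin: underside, at mid-length.
- spray_can: Bystander: red spray can, 60 mm across, 170 mm high, standing loose. Origin: centre of its underside.
- comp_wheel: Bystander: small aluminium compressor wheel, 60 mm across, 34 mm high, lying loose on its back. Origin: centre of its underside.

How it is judged:
On the way, in this order (a step that is already met when the one before it is completed fails the run):
1. every injector stands in a sleeve of the basket, the bar not yet on ((distance between injector1 and sleeve1 below 0.014 m or distance between injector1 and sleeve2 below 0.014 m or distance between injector1 and sleeve3 below 0.014 m or distance between injector1 and sleeve4 below 0.014 m) and angle between each of injector1, injector2, injector3, injector4's own z axis and vertical below 0.25 rad and (distance between injector2 and sleeve1 below 0.014 m or distance between injector2 and sleeve2 below 0.014 m or distance between injector2 and sleeve3 below 0.014 m or distance between injector2 and sleeve4 below 0.014 m) and (distance between injector3 and sleeve1 below 0.014 m or distance between injector3 and sleeve2 below 0.014 m or distance between injector3 and sleeve3 below 0.014 m or distance between injector3 and sleeve4 below 0.014 m) and (distance between injector4 and sleeve1 below 0.014 m or distance between injector4 and sleeve2 below 0.014 m or distance between injector4 and sleeve3 below 0.014 m or distance between injector4 and sleeve4 below 0.014 m)), for 0.3 s.
2. the bar lies across both brackets, its holes over theirs within 12 mm (z of bar in the frame of basket between 0.163 and 0.17 m and ((horizontal distance between bar_hole_a and bracket_hole_a below 0.012 m and horizontal distance between bar_hole_b and bracket_hole_b below 0.012 m) or (horizontal distance between bar_hole_a and bracket_hole_b below 0.012 m and horizontal distance between bar_hole_b and bracket_hole_a below 0.012 m))), for 0.2 s.
At the end, for the whole second after the job is handed in: Every injector stands nozzle down in a sleeve (tip within 14 mm of its floor's centre, tilt under 0.25 rad); the bar rests on both brackets, holes within 4 mm of theirs; a pin in each end, within 4 mm of the centre, collar within 2.5 mm of the bar; all at rest (all of step 1 and z of bar in the frame of basket between 0.163 and 0.17 m and ((horizontal distance between bar_hole_a and bracket_hole_a below 0.004 m and horizontal distance between bar_hole_b and bracket_hole_b below 0.004 m) or (horizontal distance between bar_hole_a and bracket_hole_b below 0.004 m and horizontal distance between bar_hole_b and bracket_hole_a below 0.004 m)) and (((horizontal distance between pin1_collar and bracket_hole_a below 0.004 m and z of pin1_collar in the frame of basket between 0.171 and 0.1765 m and angle between pin1's own z axis and vertical below 0.1 rad) and (horizontal distance between pin2_collar and bracket_hole_b below 0.004 m and z of pin2_collar in the frame of basket between 0.171 and 0.1765 m and angle between pin2's own z axis and vertical below 0.1 rad)) or ((horizontal distance between pin1_collar and bracket_hole_b below 0.004 m and z of pin1_collar in the frame of basket between 0.171 and 0.1765 m and angle between pin1's own z axis and vertical below 0.1 rad) and (horizontal distance between pin2_collar and bracket_hole_a below 0.004 m and z of pin2_collar in the frame of basket between 0.171 and 0.1765 m and angle between pin2's own z axis and vertical below 0.1 rad))) and linear speed of each of bar, pin1, pin2, injector1, injector2, injector3, injector4 below 0.02 m/s); the robot touches nothing.
It fails at once if the stand is tipped more than 0.12 rad, lifted more than 12 mm or dragged more than 30 mm (angle between stand's own z axis and vertical above 0.12 rad or distance of stand from where it was at the start of the episode above 0.03 m or height (world z) of stand above 0.012 m).
It fails at once if an injector falls over (tilt over 0.7 rad) (angle between any of injector1, injector2, injector3, injector4's own z axis and vertical above 0.7 rad).
It fails at once if an injector is dropped into the basket (over 0.5 m/s with its tip below the sleeves' mouths) ((linear speed of injector1 above 0.5 m/s and height (world z) of injector1 below 0.08 m and horizontal distance between injector1 and basket below 0.09 m) or (linear speed of injector2 above 0.5 m/s and height (world z) of injector2 below 0.08 m and horizontal distance between injector2 and basket below 0.09 m) or (linear speed of injector3 above 0.5 m/s and height (world z) of injector3 below 0.08 m and horizontal distance between injector3 and basket below 0.09 m) or (linear speed of injector4 above 0.5 m/s and height (world z) of injector4 below 0.08 m and horizontal distance between injector4 and basket below 0.09 m)).
It fails at once if a bystander is shifted more than 30 mm or toppled (distance of any of sleeve_tube, screwdriver, wrench, spray_can, comp_wheel from where it was at the start of the episode above 0.03 m or angle between any of sleeve_tube, spray_can's own z axis and vertical above 0.5 rad).
Of injector1, injector2, injector3, injector4 only 2 to 4 are there at a start; the rules pass over those that are not, and their reading is None.
At some moment in a run one of bar may be knocked a few centimetres aside while the robot is not near it.
It also fails if it takes over 210 s, if anything falls off the work surface, if the arm or the gripper's body presses on something with over 40 N, if the wrist force passes 120 N, or if a joint passes its speed limit or range.

ROBOT

A 6-joint arm with a two-finger parallel gripper is mounted at the origin on the work surface. World frame = base frame: x ahead of the robot, y to its left, z up, the work surface at z = 0. Lengths are in m, angles in rad, forces in N, time in s.
With the tool pointing down it reaches from about 0.35 to 0.95 m from the base axis. Payload 17.4 kg.
Tool frame: the origin (TCP) lies midway between the tips of the shut fingers; the grasp point (between the pads) lies env.grip_depth behind it (env.grip_depth is the distance from the TCP to the grasp point, in m); z points along the fingers, y is the line along which they close (so a half turn about z gives the same grasp; the last joint's range is limited). The gripper opens to 93 mm and grips with 3 to 60 N. Pads are 15 mm wide; open, the fingers measure 128 mm over their backs; the gripper's body (75 mm by 188 mm) begins 65 mm behind the grasp point.
Start: joints at [-1.295, 0.116, 1.442, -0, 1.584, -0.038], TCP at [0.208, -0.642, 0.219] pointing down, gripper open.
Joint ranges: [-2.83, 2.83], [-0.83, 2.19], [0.07, 2.5], [-1.14, 4.28], [0.01, 3], [-2.97, 2.97]. Speed limits (rad/s): [1.89, 1.89, 2.22, 3.14, 3.14, 3.14].

INTERFACE

Orientations are given as a unit quaternion [x, y, z, w].
In Python, from plant import env gives the robot as it stands. Calls block until the motion is done:
- env.goto(position, orientation): joint-space move of the TCP to a pose.
- env.movel(position, feed=0.15, ori=None): straight line of the TCP; ori=None keeps the orientation; feed is the mean speed in m/s.
- env.move_j(angles): joint-space move.
- env.set_gripper(opening, effort=None): finger opening in m; effort is the grip in N (None keeps the last); returns when the fingers have stopped.
- env.pause(seconds).
- env.ik(position, orientation): joint angles nearest the present ones, or None.
- env.get_state(): the state.
- env.capture(name): name is "side" or "top" or "wrist"; returns a dict with "pixels" (420x560x3 uint8, blue, green, red), "vfov" (degrees; the focal length in pixels is half the picture's height over the tangent of half this angle, whatever the lens; pixels are square), "cx", "cy" (the principal point, pixels), "R" (3x3) and "t" (3): a world point X has camera coordinates R X + t; the wrist camera has in their place "T_tool_cam" (4x4, takes a point from camera to tool coordinates, whose origin is the TCP and whose axes are the flange's). Camera axes: x right, y down, z forward; pixel columns grow to the right and rows downward; lengths in m; the calibration is good to about 2 mm. A picture is of the moment at which its call begins: read the wrist's pose just before it. There is no depth.
A pose or a line that the arm cannot do raises env.PlanningError and nothing moves.
- env.sign_off(): hands the job in; it is judged then, once.
The state is a dict: "clock": time; "joint_positions": joint angles; "joint_vel": joint speeds; "effort": joint torques, N m; "tcp_pos": TCP position; "ee_rot": TCP orientation; "ft_force": force on the tool from outside, world axes, zero at the start; "wrist_torque": the same for the moment, N m; "grip_width": finger opening in m; "grasp_force": force on a finger pad.
Only numpy, scipy, OpenCV 4.12 (cv2) and the standard library are available. Lean on these libraries where they do the work, as an engineer would, in place of code of your own. Each camera call takes 0.05 s, during which the arm holds its last target. There are 200 camera calls.

## Working session

There is one attempt and no reset: what is moved stays moved. The work goes in short steps, each a Python script; the robot and the scene stay as the last script left them, time stands still between calls to the robot, and variables do not carry over. Pictures are saved under pics/ and viewed, at most 14 in all, crops included, and the job is handed in when it is done.

```bash
ls; mkdir -p pics
python3 - <<'E'
from plant import env
import cv2,json
s=env.get_state();print(s['clock'],s['tcp_pos'],s['ee_rot'],env.grip_depth,s['grip_width'])
for n in ('side','top','wrist'):
    c=env.capture(n);cv2.imwrite(f'pics/{n}0.png',c['pixels']);print(n,{k:(v.tolist() if hasattr(v,'tolist') else v) for k,v in c.items() if k!='pixels'})
E
```

```text
pics
0.0 [ 0.20828323 -0.6418345   0.21786782] [ 9.87716148e-01  1.56257628e-01 -6.92838185e-05 -5.99858036e-04] 0.0188 0.0931966009640666
side {'vfov': 56.61541115584937, 'cx': 288.0624380822317, 'cy': 212.13291943007047, 'R': [[0.9962892679222399, -0.08546546037754324, -0.010166105715680041], [-0.0704638126361993, -0.7421262807145842, -0.6665458983307218], [0.04942211783946937, 0.6647888676528759, -0.7453946711058973]], 't': [-0.5200231024763209, 0.11189606826934194, 1.0308415857643893]}
top {'vfov': 51.65162415536362, 'cx': 274.3211626039175, 'cy': 210.7868203015734, 'R': [[0.013322258966415566, -0.9996602358396722, 0.02240380094990649], [-0.9987286763668523, -0.014392546600576333, -0.04831030536920455], [0.048616339008067166, -0.02173171606941136, -0.9985810853897302]], 't': [-0.01369010986475497, 0.5258060177844868, 1.182656710385193]}
wrist {'vfov': 67.26825742061266, 'cx': 284.7472757588991, 'cy': 212.4849647361776, 'T_tool_cam': [[0.0009312456454502824, -0.9652562513892787, -0.2613034671324951, 0.07258241937717654], [0.9999991556539088, 0.0006620577105279017, 0.0011181999171141132, -0.00029128330091887644], [-0.0009063514850946662, -0.261304287820738, 0.9652560529172975, -0.16603470920160807], [0.0, 0.0, 0.0, 1.0]]}
```

View pics/top0.png

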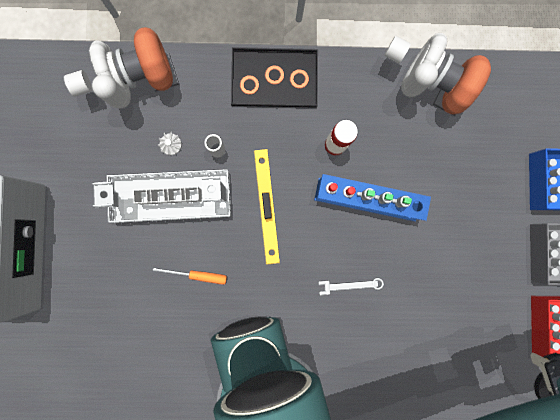

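View pics/side0.png

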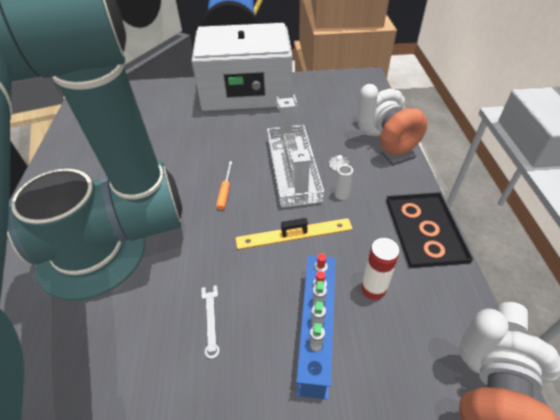

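Top view: pins (red) at (333,187) and (350,191), three injectors (green) at (369,194), (387,197) and (407,201), and an empty pocket at (419,206). The bar runs (262,155) to (272,260), and the bracket plates are near (104,195) and (213,187). The side view agrees: three injectors, with the pins at the stand's far end. Next I'll get wrist views of each.

```bash
cat > h.py <<'E'
from plant import env
import numpy as np, cv2
from scipy.spatial.transform import Rotation as Ro
def q(a):  # tool down, tool x at heading a (rad)
    c,s=np.cos(a),np.sin(a)
    return Ro.from_matrix(np.array([[c,s,0],[s,-c,0],[0,0,-1]])).as_quat()
def cap(n,save=None):
    s=env.get_state(); c=env.capture(n)
    if n=='wrist':
        T=np.array(c['T_tool_cam']); Rt=Ro.from_quat(s['ee_rot']).as_matrix()
        R=(Rt@T[:3,:3]).T; o=Rt@T[:3,3]+s['tcp_pos']
    else:
        R=np.array(c['R']); o=-R.T@np.array(c['t'])
    f=210/np.tan(np.radians(c['vfov'])/2)
    if save: cv2.imwrite(f'pics/{save}.png',c['pixels'])
    return dict(img=c['pixels'],R=R,o=o,f=f,cx=c['cx'],cy=c['cy'])
def ray(c,u,v,z):
    d=c['R'].T@np.array([(u-c['cx'])/c['f'],(v-c['cy'])/c['f'],1]); return c['o']+d*(z-c['o'][2])/d[2]
def proj(c,X):
    p=c['R']@(np.asarray(X)-c['o']); return c['cx']+c['f']*p[0]/p[2],c['cy']+c['f']*p[1]/p[2]
HS={'red':((0,140,60),(8,255,255)),'green':((45,100,60),(80,255,255)),'yellow':((20,120,100),(34,255,255)),'blue':((100,140,60),(125,255,255))}
def blobs(c,col,amin=10):
    h=cv2.cvtColor(c['img'],cv2.COLOR_BGR2HSV); m=cv2.inRange(h,*map(np.array,HS[col]))
    if col=='red': m|=cv2.inRange(h,np.array((172,140,60)),np.array((180,255,255)))
    n,_,st,ce=cv2.connectedComponentsWithStats(m)
    return [(ce[i].round(1),int(st[i,4])) for i in range(1,n) if st[i,4]>=amin],m
E
python3 - <<'E'
from h import *
c=cap('top')
for col in ('red','green','yellow','blue'): print(col,[(tuple(p.tolist()),a) for p,a in blobs(c,col)[0]])
for n,u,v,z in (('pin',333,187,.126),('pin',350,191,.126),('inj',369,194,.154),('inj',387,197,.154),('inj',407,201,.154),('ba',104,195,.166),('bb',213,187,.166),('can',340,140,.16),('bar',267,206,.03)):
    print(n,ray(c,u,v,z).round(3))
for n,(x,y) in dict(stand=(.55,-.33),bar=(.5,-.05),bask=(.55,.17)).items():
    env.goto([x,y,.40],q(np.pi/2)); d=cap('wrist','w_'+n); print(n,d['o'],env.get_state()['clock'])
E
```

```text
red [((153.7, 61.1), 880), ((465.7, 87.1), 909), ((338.4, 140.6), 101), ((329.2, 150.4), 27), ((332.8, 186.8), 53), ((350.2, 190.5), 56), ((543.1, 324.2), 1327)]
green [((370.4, 192.9), 41), ((388.6, 196.7), 42), ((406.8, 200.4), 46), ((19.9, 260.3), 158)]
yellow [((266.5, 206.2), 1297), ((202.6, 276.0), 52)]
blue [((542.6, 179.2), 1465), ((372.5, 198.8), 2248)]
pin [ 0.582 -0.15   0.126]
pin [ 0.573 -0.193  0.126]
inj [ 0.564 -0.234  0.154]
inj [ 0.557 -0.279  0.154]
inj [ 0.548 -0.328  0.154]
ba [0.55  0.404 0.166]
bb [0.574 0.145 0.166]
can [ 0.694 -0.161  0.16 ]
bar [0.538 0.014 0.03 ]
stand [ 0.55015158 -0.25828935  0.56552598] 2.0583
bar [0.50077605 0.02175568 0.56587798] 3.2083
bask [0.55064383 0.24148557 0.56601839] 4.1583
```

View pics/w_stand.png

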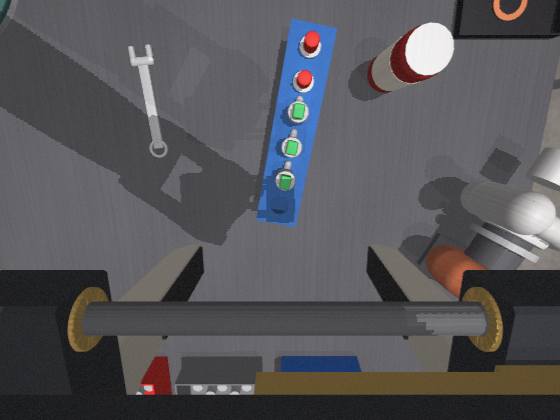

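View pics/w_bask.png

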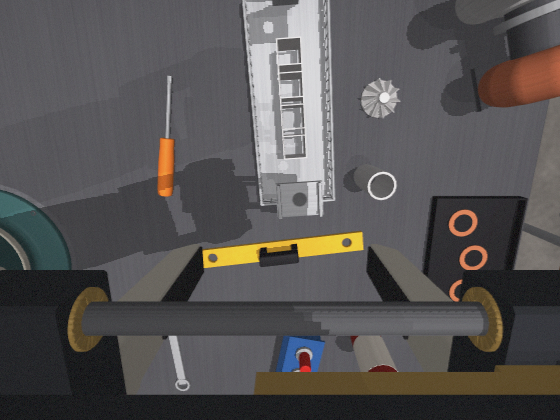

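The stand view has pins at (312,40) and (304,80), and green tops at (298,111), (292,147) and (285,180). Their stubs point to the stand's +y. The basket view has the near bracket hole at (300,199), with the far bracket cut off, so I'll re-aim at the basket.

```bash
cat >> h.py <<'E'
def fit(P,Y):  # points P (n,2) at model (0,y): returns centre, yaw, residuals
    P=np.array(P);Y=np.array(Y);m=P.mean(0);d=((P-m)*(Y-Y.mean())[:,None]).sum(0)
    yaw=np.arctan2(-d[0],d[1]);e=np.array([-np.sin(yaw),np.cos(yaw)]);c=m-e*Y.mean()
    return c,yaw,(P-(c+np.outer(Y,e)))*1e3
E
python3 - <<'E'
from h import *
env.goto([.562,.205,.42],q(np.pi/2)); d=cap('wrist','w_bask2')
env.goto([.57,-.25,.42],q(np.pi/2)); c=cap('wrist','w_st2')
g=sorted([p for p,a in blobs(c,'green',40)[0]],key=lambda p:p[1]); r=sorted([p for p,a in blobs(c,'red',60)[0]],key=lambda p:p[1])
print(g,r)
P=[ray(c,*p,.153)[:2] for p in g if ray(c,*p,.153)[1]<-.2 and ray(c,*p,.153)[1]>-.4]
print(np.round(P,4)); print(fit(P,[.023,-.023,-.069][:len(P)]))
for p in r: print(p, ray(c,*p,.123).round(4))
E
```

```text
[array([282.2, 173.1]), array([276.4, 204.4]), array([270.5, 234.4])] [array([294.4, 108.1]), array([375.6, 123.8]), array([288.1, 141. ]), array([151.8, 387.8])]
[[ 0.567  -0.2379]
 [ 0.5588 -0.2822]
 [ 0.55   -0.3269]]
(array([ 0.56288422, -0.25971547]), np.float64(-0.18833227688708495), array([[-0.22303748, -0.74062547],
       [ 0.19158647,  0.14599102],
       [ 0.03145102,  0.59463445]]))
[294.4 108.1] [ 0.5838 -0.1512  0.123 ]
[375.6 123.8] [ 0.6987 -0.1721  0.123 ]
[288.1 141. ] [ 0.5752 -0.196   0.123 ]
[151.8 387.8] [ 0.3333 -0.6276  0.123 ]
```

View pics/w_bask2.png

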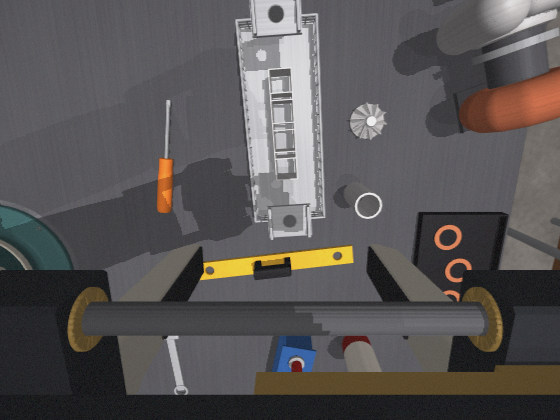

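Basket: bracket holes near (276,14) and (290,220), and the sleeve row from (280,69) to (287,179). I'll refine the holes and check them with an overlay.

```bash
cat > hole.py <<'E'
from h import *
def dark(c,u,v,r=16,col=None):
    u,v=int(round(u)),int(round(v)); y0=max(v-r,0);x0=u-r
    g=cv2.cvtColor(c['img'],cv2.COLOR_BGR2GRAY)[y0:v+r,x0:u+r]
    t,m=cv2.threshold(g,0,255,cv2.THRESH_BINARY_INV|cv2.THRESH_OTSU)
    n,l,st,ce=cv2.connectedComponentsWithStats(m)
    cand=[i for i in range(1,n) if st[i,0]>0 and st[i,1]>0 and st[i,0]+st[i,2]<g.shape[1] and st[i,1]+st[i,3]<g.shape[0]]
    i=max(cand,key=lambda i:st[i,4]); return ce[i]+[x0,y0],int(st[i,4]),st[i,2:4]
E
python3 - <<'E'
from hole import *
env.goto([.562,.215,.44],q(np.pi/2)); c=cap('wrist')
B=[]
for X in ([.574,.145,.166],[.55,.404,.166]):
    u,v=proj(c,X); p,a,wh=dark(c,u,v); print((u,v),p,a,wh); B.append(ray(c,*p,.166)[:2]); print(B[-1])
ct,yaw,res=fit(B,[-.128,.128]); print(ct,yaw,res)
e=np.array([-np.sin(yaw),np.cos(yaw)]);n=np.array([e[1],-e[0]])
im=c['img'].copy()
for y in (-.066,-.022,.022,.066):
    pts=[proj(c,[*(ct+e*(y+b*.016)+n*a*.016),.08]) for a,b in((1,1),(1,-1),(-1,-1),(-1,1))]
    cv2.polylines(im,[np.int32(np.round(pts))],True,(0,0,255),1)
cv2.imwrite('pics/ov.png',cv2.resize(im[0:290,180:400],None,fx=2,fy=2,interpolation=cv2.INTER_CUBIC))
E
```

```text
Traceback (most recent call last):
  File "hole.py", line 8, in dark
    i=max(cand,key=lambda i:st[i,4]); return ce[i]+[x0,y0],int(st[i,4]),st[i,2:4]
ValueError: max() iterable argument is empty
```

```bash
cat > hole.py <<'E'
from h import *
def dark(c,u,v,r=18,amin=40,amax=400):
    """round dark blob nearest (u,v)"""
    u,v=int(round(u)),int(round(v)); y0=max(v-r,0);x0=u-r
    g=cv2.cvtColor(c['img'],cv2.COLOR_BGR2GRAY)[y0:v+r,x0:u+r]; best=None
    for t in range(30,200,10):
        n,l,st,ce=cv2.connectedComponentsWithStats((g<t).astype(np.uint8))
        for i in range(1,n):
            x,y,w,h,a=st[i]
            if x>0 and y>0 and x+w<g.shape[1] and y+h<g.shape[0] and amin<a<amax and .6<w/h<1.7 and a>.65*w*h:
                if best is None or a>best[1]: best=(ce[i]+[x0,y0],int(a),(int(w),int(h)),t)
    return best
E
cat > bask.py <<'E'
from hole import *
def run(c):
    B=[]
    for X in ([.574,.145,.166],[.55,.404,.166]):
        u,v=proj(c,X); b=dark(c,u,v); print((u,v),b); B.append(ray(c,*b[0],.166)[:2]); print(B[-1])
    ct,yaw,res=fit(B,[-.128,.128]); print(ct,yaw,res)
    e=np.array([-np.sin(yaw),np.cos(yaw)]);n=np.array([e[1],-e[0]])
    im=c['img'].copy()
    for y in (-.066,-.022,.022,.066):
        pts=[proj(c,[*(ct+e*(y+b*.016)+n*a*.016),.08]) for a,b in((1,1),(1,-1),(-1,-1),(-1,1))]
        cv2.polylines(im,[np.int32(np.round(pts))],True,(0,0,255),1)
    return im
E
python3 - <<'E'
from bask import *
c=cap('wrist','w_b3')
try: im=run(c)
except Exception as e: print(e); im=c['img']
cv2.imwrite('pics/ov.png',cv2.resize(im[0:290,180:400],None,fx=2,fy=2,interpolation=cv2.INTER_CUBIC))
E
```

```text
(np.float64(292.5968792076719), np.float64(227.24979458008886)) (array([289.31386861, 222.97810219]), 137, (14, 12), 130)
[0.56917603 0.15153219]
(np.float64(274.6501222249118), np.float64(29.45778781518439)) (array([276.23580786,  27.3930131 ]), 229, (16, 18), 190)
[0.55199555 0.40630222]
[0.56058579 0.27891721] 0.06733326993344524 [[-0.02191179  0.32493103]
 [ 0.02191179 -0.32493103]]
```

View pics/ov.png

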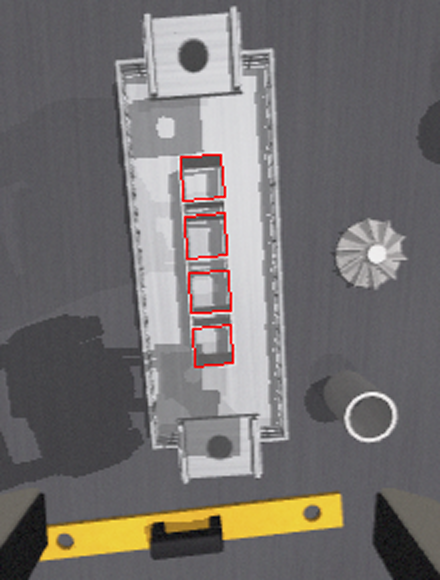

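The overlay fits all four sleeves, so the basket pose is good. Next I'll measure the injectors from directly overhead and move the first one.

```bash
cat >> h.py <<'E'
BC=np.array([.56059,.27892]);BY=.0673;BE=np.array([-np.sin(BY),np.cos(BY)])
def injs():
    c=cap('wrist'); P=[ray(c,*p,.150)[:2] for p,a in blobs(c,'green',40)[0]]
    return c,sorted([p for p in P if -.4<p[1]<-.2],key=lambda p:-p[1])
def pick_place(p,yaw,ys):
    st=lambda k:print(k,env.get_state()['clock'],np.round(env.get_state()['ft_force'],1),round(env.get_state()['grip_width'],4),round(env.get_state()['grasp_force'],1))
    qs=q(np.pi/2+yaw); qb=q(np.pi/2+BY); s=BC+BE*ys
    env.set_gripper(.07); env.movel([*p,.24],feed=.3,ori=qs); env.movel([*p,.102],feed=.15)
    env.set_gripper(0,effort=30); st('grip')
    env.movel([*p,.20],feed=.07); st('out'); env.movel([*p,.31],feed=.2)
    env.movel([*s,.31],feed=.3,ori=qb); env.movel([*s,.19],feed=.15); env.movel([*s,.111],feed=.06); st('down')
def release():
    s=env.get_state();p=s['tcp_pos']
    env.set_gripper(.06); env.movel([p[0],p[1],.30],feed=.2)
E
python3 - <<'E'
from h import *
env.goto([.56,-.36,.42],q(np.pi/2)); c,P=injs(); print(c['o'],np.round(P,4))
R=[[.5838,-.1512],[.5752,-.196]]
print(fit(P,[.023,-.023,-.069])); ct,yaw,res=fit(R+P,[.115,.069,.023,-.023,-.069]); print(ct,yaw,res)
e=np.array([-np.sin(yaw),np.cos(yaw)])
pick_place(ct+e*.023,yaw,.066)
cap('side','s1'); cap('wrist','w1')
E
```

```text
[ 0.56067217 -0.28662741  0.58620766] [[ 0.5666 -0.2386]
 [ 0.5585 -0.2836]
 [ 0.5498 -0.3287]]
(array([ 0.56251507, -0.26105212]), np.float64(-0.18476957090617513), array([[-0.12969182, -0.16791429],
       [ 0.2024047 ,  0.03096762],
       [-0.07271289,  0.13694668]]))
[ 0.56244793 -0.26222592] -0.18920399333361357 [[-0.27680316 -1.92181506]
 [-0.22525411 -1.54271924]
 [-0.162767    1.02485077]
 [ 0.36975712  1.18581238]
 [ 0.29506714  1.25387115]]
grip 13.425 [-0.2 -0.   1.1] 0.0276 30.0
out 14.975 [ 0.3  0.5 -2.1] 0.0277 30.0
down 20.1917 [-0.2 -0.3 -1.7] 0.0274 30.0
```

View pics/s1.png

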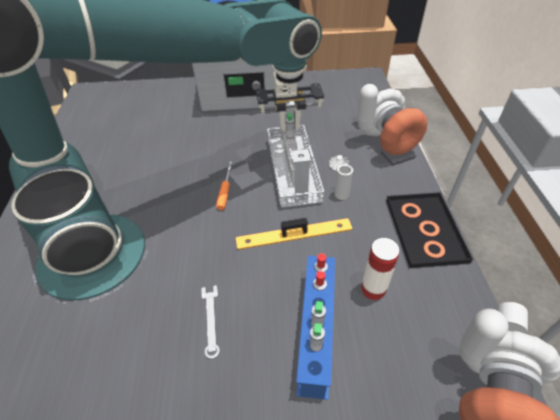

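Side view: the injector went down into the far sleeve with no contact force, and the stand is undisturbed. I'll release it and carry on with the other two, re-measuring before each one.

Run:
```python
from h import *
release()
for k,ys in ((0,.022),(1,-.066)):
    env.movel([.56,-.36,.42],feed=.4,ori=q(np.pi/2)); c,P=injs(); print(np.round(P,4))
    e=np.array([.187,.982])
    pick_place(P[0]-e*.001,-.187,ys)
    s=env.get_state()
    if abs(s['ft_force'][2]+1.9)>3 or s['grip_width']<.025: print('STOP');break
    release()
env.movel([.562,.215,.44],feed=.3,ori=q(np.pi/2)); c=cap('wrist')
cv2.imwrite('pics/b4.png',cv2.resize(c['img'][0:290,150:500],None,fx=2,fy=2))
for p,a in blobs(c,'green',40)[0]: 
    X=ray(c,*p,.157)[:2]-BC; print(p,a,'basket y',X@BE,'x',X@[BE[1],-BE[0]])
print(env.get_state()['clock'])
```

```text
[[ 0.5585 -0.2836]
 [ 0.5498 -0.3289]]
grip 27.1417 [ 0.7  0.1 -0. ] 0.0274 30.0
out 28.6917 [-0.3 -0.5 -2.4] 0.0278 30.0
down 33.9083 [ 0.8 -0.4 -2. ] 0.0272 30.0
[[ 0.5498 -0.3288]]
grip 40.6083 [-0.4 -0.4 -0. ] 0.0274 30.0
out 42.1583 [ 0.6 -1.2 -3.2] 0.0277 30.0
down 47.2333 [-0.1  0.2 -2.8] 0.0275 30.0
[279.6  75.1] 159 basket y 0.0746630980187382 x -0.0003822750960374687
[282.5 109.5] 137 basket y 0.03140493291964026 x 0.0004898628588309052
[286.7 173.7] 115 basket y -0.05582935256612139 x 0.0005282012840819674
49.7167
```

View pics/b4.png

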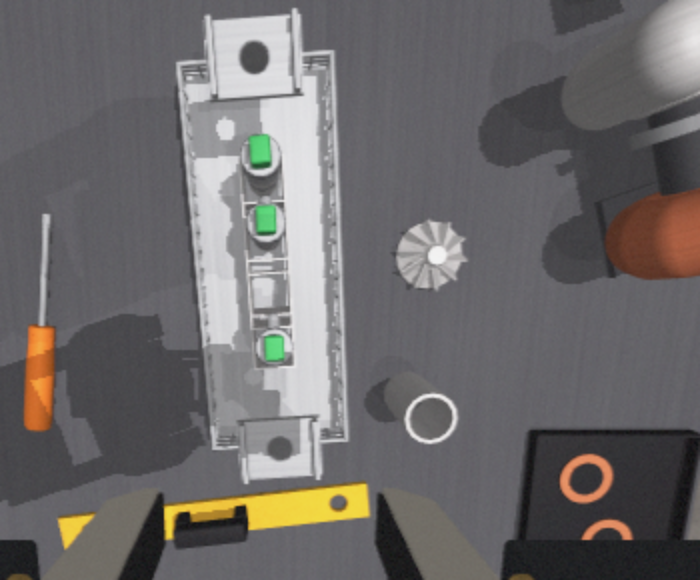

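All three injectors are in their sleeves, at image (260,150), (265,220) and (274,348). The measured tops are offset about 9 mm, which matches each leaning slightly on its sleeve mouth. Next, the bar.

```bash
cat > bar.py <<'E'
from hole import *
def bar(save=None,z=.0):
    c=cap('wrist',save); bl,m=blobs(c,'yellow',300)
    n,l,st,ce=cv2.connectedComponentsWithStats(m); 
    pts=np.argwhere(m>0)[:,::-1]; pts=np.concatenate([np.argwhere(l==i)[:,::-1] for i in range(1,n) if st[i,4]>150])
    (cu,cv_),wh,an=cv2.minAreaRect(pts.astype(np.float32)); box=cv2.boxPoints(((cu,cv_),wh,an))
    W=np.array([ray(c,*p,z+.008)[:2] for p in box]); ctr=W.mean(0)
    d=W[1]-W[0] if np.hypot(*(W[1]-W[0]))>np.hypot(*(W[2]-W[1])) else W[2]-W[1]
    L=np.hypot(*d); d/=L; H=[]
    for s in(-1,1):
        b=dark(c,*proj(c,[*(ctr+s*.128*d),z+.008])); H.append(ray(c,*b[0],z+.008)[:2] if b else None)
    return c,ctr,np.arctan2(d[1],d[0]),L,H
E
python3 - <<'E'
from bar import *
env.movel([.52,-.06,.40],feed=.3,ori=q(np.pi/2)); c,ctr,a,L,H=bar('w_bar2'); print(c['o'],ctr,a,L,H)
if all(h is not None for h in H): print(np.mean(H,0),np.hypot(*(H[1]-H[0])),np.arctan2(*(H[1]-H[0])[::-1]))
print(env.get_state()['clock'])
E
```

```text
[0.52039293 0.01320866 0.56601475] [0.50399106 0.02846748] 0.12237187091381332 0.31551193243572256 [array([0.37722904, 0.01319547]), array([0.63126051, 0.04454897])]
[0.50424477 0.02887222] 0.25595903944388687 0.12280262460423223
50.85
```

Run:
```python
from h import *
st=lambda k:print(k,env.get_state()['clock'],np.round(env.get_state()['ft_force'],1),round(env.get_state()['grip_width'],4))
a=.1226; d=np.array([np.cos(a),np.sin(a)]); p=np.array([.5042,.0288])-.008*d
env.set_gripper(.07); env.goto([*p,.25],q(a)); env.movel([*p,.10],feed=.2); env.movel([*p,.028],feed=.08)
env.set_gripper(0,effort=40); st('grip'); env.movel([*p,.06],feed=.06); env.movel([*p,.32],feed=.2); st('up')
t=BC-.008*BE
env.goto([*t,.32],q(np.pi/2+BY)); env.movel([*t,.235],feed=.15); st('above')
c=cap('wrist','w_above'); cap('side','s_above');
```

```text
grip 55.5083 [ 0.2  0.6 -0. ] 0.0196
up 57.6417 [-0.2 -0.6 -2.5] 0.0198
above 59.3917 [ 0.  -0.5 -1.6] 0.0195
```

View pics/w_above.png

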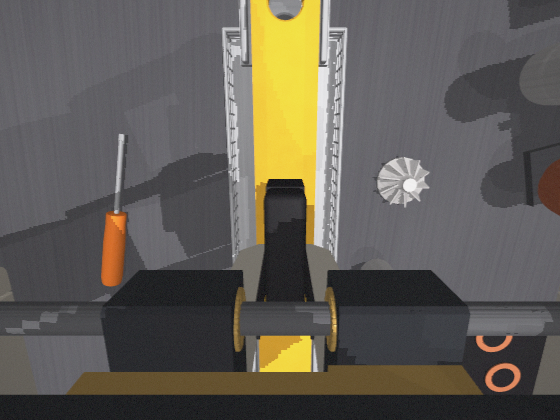

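The bar is held level and centred between the cheeks, with its hole over the bracket at the top of the frame. Lowering it now.

Run:
```python
from bar import *
st=lambda k:print(k,env.get_state()['clock'],np.round(env.get_state()['ft_force'],1),round(env.get_state()['grip_width'],4))
t=BC-.008*BE
env.movel([*t,.205],feed=.08); st('205')
for z in (.199,.197,.1955,.1945):
    env.movel([*t,z],feed=.03); st(z)
    if env.get_state()['ft_force'][2]>3: break
env.set_gripper(.05); env.movel([*t,.30],feed=.15); env.movel([.562,.215,.50],feed=.3,ori=q(np.pi/2))
c,ctr,a,L,H=bar('w_on',z=.166); print(ctr,a,L,H)
```

```text
205 60.0167 [ 0.6 -0.6 -2.7] 0.0195
0.199 60.3667 [-0.5  0.1 -2. ] 0.0197
0.197 60.6167 [ 0.  -0.2 -2.2] 0.02
0.1955 60.8667 [ 0.1  1.4 -2. ] 0.0197
0.1945 61.1167 [-0.2  0.8 -2.7] 0.0196
[0.55921896 0.27854024] -1.5022708736257993 0.3163878889004536 [array([0.55204634, 0.4063516 ]), array([0.56854276, 0.15189514])]
```

View pics/w_on.png

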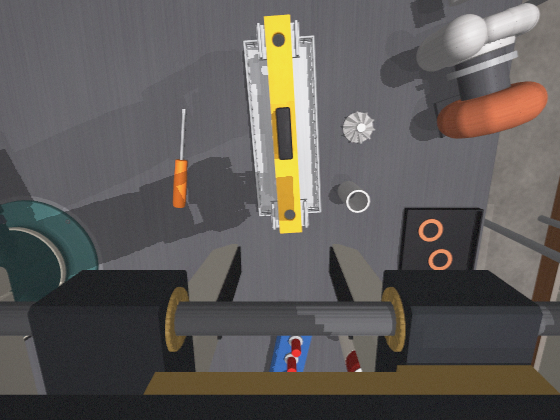

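The bar lies on both brackets, with holes at (278,40) and (290,214) matching the bracket holes to within 1 mm. Next is the first pin, into the far end.

```bash
cat >> h.py <<'E'
def st(k):
    s=env.get_state();print(k,round(s['clock'],1),np.round(s['ft_force'],1),round(s['grip_width'],4),np.round(s['tcp_pos'],4));return s['ft_force'][2]
def pins():
    env.movel([.57,-.25,.42],feed=.35,ori=q(np.pi/2)); c=cap('wrist')
    return sorted([X for p,a in blobs(c,'red',60)[0] for X in [ray(c,*p,.123)[:2]] if np.hypot(X[0]-.58,X[1]+.17)<.06],key=lambda X:-X[1])
def pin(p,h):
    qs=q(np.pi/2-.187); qb=q(np.pi/2+BY)
    env.set_gripper(.06); env.movel([*p,.25],feed=.3,ori=qs); env.movel([*p,.098],feed=.1); env.set_gripper(0,effort=45); st('grip')
    env.movel([*p,.18],feed=.07); st('out'); env.movel([*p,.32],feed=.2)
    env.movel([*h,.32],feed=.3,ori=qb); env.movel([*h,.26],feed=.15); st('above')
    for z in np.arange(.25,.1869,-.004):
        env.movel([*h,z],feed=.05)
        if st(round(z,3))>35: return
E
python3 - <<'E'
from h import *
P=pins(); print(np.round(P,4)); pin(P[0],[.552,.4063]); cap('side','s_p1')
E
```

```text
[[ 0.5839 -0.1512]
 [ 0.5753 -0.196 ]]
grip 68.7 [ 0.4 -0.6  1.1] 0.0195 [ 0.5838 -0.1512  0.098 ]
out 70.1 [ 0.   0.2 -1.7] 0.0189 [ 0.5837 -0.1512  0.1794]
above 73.5 [-0.3  0.8 -0.1] 0.0191 [0.5521 0.4061 0.2608]
0.25 73.8 [-0.  -0.1 -1.1] 0.019 [0.552  0.4063 0.2499]
0.246 74.1 [-0.5 -1.1 -0.9] 0.0192 [0.552  0.4063 0.2458]
0.242 74.3 [-0.6 -0.4 -1.3] 0.0192 [0.5519 0.4062 0.2416]
0.238 74.6 [-0.3 -0.5 -0.4] 0.0195 [0.5519 0.4063 0.2376]
0.234 74.8 [ 0.7  0.8 -0.7] 0.0192 [0.5519 0.4062 0.2336]
0.23 75.1 [ 0.  -0.7 -0.8] 0.019 [0.5519 0.4062 0.2296]
0.226 75.3 [-0.9 -0.7 -0.7] 0.0191 [0.5519 0.4062 0.2256]
0.222 75.6 [ 0.4 -0.1 -1. ] 0.0191 [0.5519 0.4062 0.2216]
0.218 75.8 [ 0.4 -0.2 -1.5] 0.0193 [0.5519 0.4063 0.2176]
0.214 76.1 [-0.4 -0.2 -1.2] 0.019 [0.5519 0.4062 0.2136]
0.21 76.3 [-0.6 -0.5 -1.6] 0.0191 [0.5519 0.4062 0.2096]
0.206 76.6 [-0.4 -0.2 -0.7] 0.0196 [0.5519 0.4062 0.2056]
0.202 76.8 [-0.1 -0.3 -1.1] 0.0192 [0.5519 0.4062 0.2016]
0.198 77.1 [-0.5  0.5 -0.5] 0.0191 [0.5519 0.4062 0.1976]
0.194 77.3 [-0.2 -0.4 -1.3] 0.0191 [0.5519 0.4062 0.1936]
0.19 77.6 [ 0.2 -0.2 -1.5] 0.019 [0.5519 0.4062 0.1896]
```

```bash
cat >> h.py <<'E'
def seat(h):
    for z in (.189,.188,.187):
        env.movel([*h,z],feed=.02)
        if st(z)>20: break
    env.set_gripper(.05); env.movel([*h,.25],feed=.15)
    env.set_gripper(0,effort=20)     # press the head with shut fingers
    for z in np.arange(.222,.2085,-.002):
        env.movel([*h,z],feed=.03)
        f=env.get_state()['ft_force'][2]
        if f>15: break
    st('press'); env.movel([*h,.32],feed=.2)
E
python3 - <<'E'
from h import *
seat([.552,.4063])
P=pins(); print(np.round(P,4))
if len(P)==1: pin(P[0],[.5690,.1517])
E
```

```text
0.189 77.9 [ 0.5  0.4 -0.9] 0.0195 [0.552  0.4063 0.189 ]
0.188 78.1 [-0.6 -0.4 -1. ] 0.0193 [0.552  0.4063 0.188 ]
0.187 78.4 [-2.3 -0.9  5.9] 0.0195 [0.5521 0.4063 0.188 ]
press 82.6 [-2.8 -1.5 15.6] 0.0004 [0.5523 0.4065 0.2162]
[[ 0.5751 -0.1959]]
grip 89.6 [ 0.5 -0.3 -0.1] 0.0197 [ 0.5751 -0.1959  0.098 ]
out 91.0 [ 0.1  0.6 -1.1] 0.0191 [ 0.575  -0.1958  0.1794]
above 93.7 [ 0.1 -0.2 -0.3] 0.0194 [0.5692 0.1513 0.2608]
0.25 94.0 [-0.4  0.4 -0.8] 0.0193 [0.569  0.1517 0.2499]
0.246 94.3 [ 0.4  0.4 -0.8] 0.0193 [0.5689 0.1517 0.2458]
0.242 94.5 [-0.7  0.8 -1.2] 0.0191 [0.5689 0.1517 0.2417]
0.238 94.8 [ 0.1  1.  -1.1] 0.0193 [0.5689 0.1517 0.2377]
0.234 95.0 [ 0.7  0.7 -1. ] 0.0192 [0.5689 0.1517 0.2337]
0.23 95.3 [ 0.3 -0.2 -1.9] 0.0191 [0.5689 0.1517 0.2297]
0.226 95.5 [ 0.6  0.5 -1.3] 0.0195 [0.5689 0.1517 0.2257]
0.222 95.8 [-0.1 -0.6 -0.9] 0.0189 [0.5689 0.1517 0.2216]
0.218 96.0 [-0.4 -0.2 -1.3] 0.0192 [0.5689 0.1517 0.2177]
0.214 96.3 [-0.2 -0.6 -0.9] 0.0189 [0.5689 0.1517 0.2136]
0.21 96.5 [-0.8  0.1 -0.6] 0.0195 [0.5689 0.1517 0.2097]
0.206 96.8 [-1.6 -0.2 -1.8] 0.019 [0.5689 0.1517 0.2057]
0.202 97.0 [ 0.  -0.8 -0.1] 0.0195 [0.5689 0.1517 0.2017]
0.198 97.3 [ 0.3 -0.2 -1.8] 0.0193 [0.5689 0.1517 0.1977]
0.194 97.5 [-0.   0.7 -1.4] 0.0191 [0.5689 0.1517 0.1937]
0.19 97.8 [ 0.3 -0.2 -0.6] 0.0192 [0.5689 0.1517 0.1897]
```

Run:
```python
from h import *
seat([.569,.1517])
env.movel([.562,.215,.50],feed=.3,ori=q(np.pi/2)); c=cap('wrist'); cv2.imwrite('pics/fin.png',cv2.resize(c['img'][0:270,150:450],None,fx=2,fy=2)); st('end')
```

```text
0.189 98.0 [ 0.1  0.  -1.7] 0.0194 [0.569  0.1517 0.189 ]
0.188 98.3 [-0.8  0.1 -0.6] 0.0192 [0.569  0.1517 0.188 ]
0.187 98.5 [-2.8 -1.2  7.4] 0.019 [0.5691 0.1517 0.188 ]
press 102.8 [-3.9 -0.8 17.4] 0.0004 [0.5694 0.1518 0.2162]
end 104.3 [0.9 0.2 0.3] 0.0003 [0.5622 0.2147 0.4975]
```

View pics/fin.png

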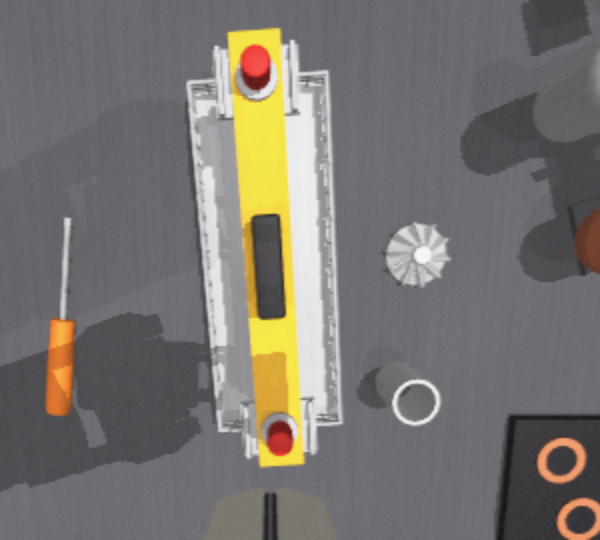

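Both pins are seated, with the collars flat on the bar at (256,80) and (280,432), and the bar lies between the cheeks. Handing in.

```bash
python3 -c "
from plant import env
print(env.sign_off())"
```

```text
the job is handed in; nothing more can be done
None
```

The job is handed in at about 104 s of the 210 s allowed: all three injectors present stand in their sleeves, the bar lies across both brackets, and both taper pins are fully home; `sign_off()` returned no verdict.

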